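# Unlatch the specimen guard and hold its gate ajar

## Task

Pull the orange-headed locking pin up out of its sleeve on the yellow guard gate, stand it in the blue cup and let go of it there. Then take the bolt's red knob, lift the sagging bolt so that its claw clears the bent-up red lip of the keeper while you draw it back out of the keeper without wrenching it, and pull the self-closing gate towards you until it is ajar by about a hand's width (some 8 cm at its free edge). Finish while still holding the gate there at rest, with the bolt drawn, the pin in the cup and the other things on the bench left where they were.

Things in the scene. Friction and masses are not known exactly. Their poses are not given: they have to be found in the camera images.
- guard: low clear-sided guard fixed to the bench, 400 mm wide (y) and 270 mm deep, 160 mm high. Origin: on the bench under the middle of the closed gate. Its x axis points into the guard (away from the robot at yaw 0), its y axis runs along the closed gate from the latch post (-y, right as seen by the robot) to the hinge post (+y), z up. It may be turned by up to 0.25 rad.
- gate (a joint): opening angle of the yellow-framed gate, rad; 0 closed, grows as the free (latch) edge swings out to the guard's -x side, towards the robot; up to 1.2. A spring closes it: about 0.3 N m when shut, 0.4 N m at 0.4 rad. The keeper holds it shut (a few mm of play) while the bolt is in.
- gate_leaf: the gate's leaf, which carries the pin sleeve and the bolt: 240 mm wide, 12 mm thick, from 15 to 160 mm above the bench. Its origin lies on the hinge line at bench level; at joint 0 its axes are the guard's, and the leaf extends along its -y.
- gate_hinge (a point): point on the gate's upright hinge axis, 160 mm above the bench, 128 mm from the guard's origin along the guard's +y
- gate_edge (a point): top of the gate's free edge, 248 mm from the hinge axis, 160 mm above the bench
- bolt (a joint): how far the bolt is drawn, m; 0 fully in the keeper, up to 0.055; moves along the gate's +y (towards the hinge). It slides with about 1.5 N of friction and stays where it is left. From about 0.030 on it is clear of the keeper.
- sag (a joint): how far the bolt is lifted from its sagging rest, m; 0 at rest, up to 0.035, straight up; it falls back under its own weight (about 4 N). The whole bolt with its knob moves up and down in its worn, tall-slotted guides.
- knob (a point): centre of the bolt's red knob, an upright cylinder 22 mm across and 28 mm high on a 10 mm stem above the bolt; at rest its centre is 191 mm above the bench, 30 mm in front (guard -x) of the gate's middle plane, above the gate's top edge. The gate and the bolt are moved by this knob.
- bolt_rod: steel bolt, 12 mm thick, lying along the gate 125 mm above the bench when sagging, with the knob, with a lug to the front that the locking pin blocks after about 13 mm of travel, and with a claw at its end that hangs behind the keeper's lip
- claw (a point): middle of the underside of the claw at the bolt's end (the claw is 18 mm by 12 mm along the bolt, 30 mm high); at rest 107 mm above the bench
- keeper: brass keeper fixed on the latch post, open at the top, with a front wall up to 161 mm above the bench and a red bent-up lip at the side facing the gate
- keeper_lip (a point): middle of the top edge of the keeper's red lip, 117.5 mm above the bench: the claw's underside must rise above it, so the bolt must be lifted by at least 11 mm (15 to 20 mm is comfortable) while it is drawn the first 25 mm; otherwise the claw stops against the lip after about 5 mm
- pin_head (a point): centre of the orange head of the locking pin, an upright cylinder 20 mm across and 36 mm high; it starts 235 mm above the bench. The pin's shaft is 10 mm across and its lower end lies 181 mm below this point. The pin stands in a sleeve (bore 15 mm, 46 mm deep, rim 100 mm above the bench) on the front of the gate, 64 mm in front of the gate's middle plane and about 24 mm from the bolt's knob along the gate (guard +y). It weighs roughly 120 g and comes straight up.
- pin_tip (a point): lower end of the locking pin, 181 mm from the centre of its head
- pin: the locking pin, 199 mm long in all; origin at its lower end, z along the shaft to the head
- cup_in (a point): centre of the inner floor of the blue cup, about 5 mm above the bench. The cup is fixed to the bench, 64 mm across outside at the rim, 100 mm high, wall 4 mm. The pin may lean in it.
- bottle: white squeeze bottle, 54 mm across, 130 mm tall; origin under its centre; a bystander, leave it alone
- disc_a: steel hardness test disc, 64 mm across, 10 mm high; origin under its centre; a bystander, leave it alone
- disc_b: brass test disc, 54 mm across, 18 mm high; origin under its centre; a bystander, leave it alone
- case: orange indenter case, 75 x 110 x 35 mm; origin under its centre; a bystander, leave it alone
- loupe: white standing magnifier, 44 mm across, 42 mm tall; origin under its centre; a bystander, leave it alone
- driver: screwdriver lying on the bench, 190 mm long; a bystander, leave it alone
- sample: green-painted steel sample block, 60 x 40 x 30 mm; origin under its centre; a bystander, leave it alone
Not all that is in view belongs to the job. Of the things shaped like the pin, the bare steel one is meant. Of the things that look like the part that bears cup_in, the larger one is meant.

How it is judged:
By the outcome, as a careful person would: the job done as asked, in the order asked, and still so for the second after the job is handed in, while the arm keeps its last pose, push and grip.
It also fails if it takes over 51 s, if anything falls off the work surface, if the arm or the gripper's body presses on something with over 40 N, if the wrist force passes 120 N, or if a joint passes its speed limit or range.

## Robot

A 7-joint arm with a two-finger parallel gripper is mounted at the origin on the work surface. World frame = base frame: x ahead of the robot, y to its left, z up, the work surface at z = 0. Lengths are in m, angles in rad, forces in N, time in s.
With the tool pointing down it reaches from about 0.425 to 1.025 m from the base axis. Payload 9.4 kg.
Tool frame: the origin (TCP) lies midway between the tips of the shut fingers; the grasp point (between the pads) lies 19 mm behind it (env.grasp_offset is the distance from the TCP to the grasp point, in m); z points along the fingers, y is the direction in which the jaws open and shut (so a half turn about z gives the same grasp; the last joint's range is limited). The gripper opens to 93 mm and grips with 3 to 60 N. Pads are 15 mm wide; open, the fingers measure 128 mm over their backs; the gripper's body (75 mm by 188 mm) begins 65 mm behind the grasp point.
Start: joints at [1.033, 0.599, -0.003, 1.599, 0.002, 0.943, -0.08], TCP at [0.322, -0.649, 0.219] pointing down, gripper open.
Joint ranges: [-2.57, 2.57], [-0.35, 1.97], [-1.29, 1.29], [0.11, 2.56], [-1.05, 4.19], [0.11, 1.86], [-2.63, 2.63]. Speed limits (rad/s): [2.22, 2.22, 3.01, 3.01, 3.14, 3.14, 3.14].

## Interface

Orientations are given as [roll, pitch, yaw] about the fixed x, y, z axes, in that order (R = Rz(yaw) Ry(pitch) Rx(roll)).
In Python, from rig import sensors, vision, order, env gives the robot as it stands.
- The arm moves only by the tool move_arm, never from a script. Its arguments are lists of equal length, an entry for each row: "travel": the shift along the tool's x, y, z in mm, a list of three; "angular": the turn, a rotation vector about the tool's x, y, z in degrees, a list of three. A call has exactly 10 rows; each row is the pose to reach, as a shift and turn from the pose commanded when the call began, along the tool's axes at that moment; what a row does not reach only later rows make up. A row lasts 1/8 s, in which the tool goes at most 62.5 mm and 10.7 degrees, less where a joint would pass 70% of its speed; a pose out of reach is approached as far as the arm can. A call with a gripper value outside its range is refused whole. "hand" is the closure in counts, from 0 (fully open) to 255 (shut), set as the call begins (left out, the last holds). The fingers move at their own pace and stop on an object; "grip_force" is the grip in N (left out, the last holds). Time passes only in rows, so rows that repeat a pose let the fingers close, or fill a call up. It gives the time, the measured TCP pose, the force and the opening at its end, in the units of the state.
- sensors.read_state(): the state, without advancing time (a new reading comes with each control period).
- vision.camera(name): name is "scene" or "top" or "wrist"; returns a dict with "image" (400x640x3 uint8, red, green, blue), "camera_matrix" (3x3 intrinsics, pixels), "k1" (the pictures are not rectified: a ray, as slopes to the right and down, at radius r is drawn at 1 + k1 r^2 times it, then the intrinsics apply), "R" (3x3) and "t" (3): a world point X has camera coordinates R X + t; the wrist camera has in their place "mount" (4x4, takes a point from camera to tool coordinates, whose origin is the TCP and whose axes are the flange's). Camera axes: x right, y down, z forward; pixel columns grow to the right and rows downward; lengths in m; the calibration is good to about 2 mm. A picture is of the moment at which its call begins: read the wrist's pose just before it. There is no depth.
- order.hand_in(): hands the job in, once; it reports no verdict.
The state is a dict: "t": time; "qpos": joint angles; "qvel": joint speeds; "effort": joint torques, N m; "ee_pos": TCP position; "tcp_rot": TCP orientation; "contact_force": force on the tool from outside, world axes, zero at the start; "torque": the same for the moment, N m; "width": finger opening in m.
Only numpy, scipy, OpenCV 4.12 (cv2) and the standard library are available. Lean on these libraries where they do the work, as an engineer would, in place of code of your own. Each camera call takes 0.05 s, during which the arm holds its last target.

## Working session

There is one attempt and no reset: what is moved stays moved. The work goes in short steps, Python scripts to look and compute and a tool call to move; the robot and the scene stay as the last step left them, time stands still between calls to the robot, and variables do not carry over. Pictures are saved under pics/ and viewed, and the job is handed in when it is done.

Besides the shell and the picture viewer there is one more tool, called after "Call:" by a JSON object that holds its "op" and its "data", one argument or row to a line. move_arm: Moves the arm, as the interface text tells. Its arguments: {"type":"object","properties":{"travel":{"type":"array"},"angular":{"type":"array"},"hand":{"type":"number"},"grip_force":{"type":"number"}},"required":["travel","angular"]}

```bash
mkdir -p pics; ls; cat > h.py <<'E'
import numpy as np, cv2
from rig import sensors, vision, order, env
from scipy.spatial.transform import Rotation as Ro
def snap(n,f):
    s=sensors.read_state(); c=vision.camera(n)
    cv2.imwrite(f'pics/{f}.png',c['image'][:,:,::-1])
    if 'mount' in c:
        M=np.array(c['mount']); R=Ro.from_euler('xyz',s['tcp_rot']).as_matrix() if np.size(s['tcp_rot'])==3 else np.array(s['tcp_rot'])
        T=np.eye(4);T[:3,:3]=R;T[:3,3]=s['ee_pos'];T=T@M
        c['R']=T[:3,:3].T;c['t']=-T[:3,:3].T@T[:3,3]
    np.savez(f'pics/{f}.npz',img=c['image'],K=c['camera_matrix'],k1=c['k1'],R=c['R'],t=c['t'])
    return c
def load(f): return dict(np.load(f'pics/{f}.npz'))
def D(c):
    return np.array([c['k1'],0,0,0,0],float)
def ray(c,u,v):
    K=np.array(c['K'] if 'K' in c else c['camera_matrix'])
    p=cv2.undistortPoints(np.array([[[u,v]]],float),K,D(c))[0,0]
    R=np.array(c['R']);o=-R.T@np.array(c['t']);d=R.T@np.array([p[0],p[1],1]);return o,d/np.linalg.norm(d)
def plane(c,u,v,z):
    o,d=ray(c,u,v);return o+d*(z-o[2])/d[2]
def tri(rs):
    A=0;b=0
    for o,d in rs:
        P=np.eye(3)-np.outer(d,d);A=A+P;b=b+P@o
    x=np.linalg.solve(A,b);return x,[np.linalg.norm((np.eye(3)-np.outer(d,d))@(x-o)) for o,d in rs]
def proj(c,X):
    K=np.array(c['K'] if 'K' in c else c['camera_matrix']);x=np.array(c['R'])@X+c['t']
    r=x[:2]/x[2];r=r*(1+c['k1']*(r@r));return K[:2,:2]@r+K[:2,2]
E
python3 - <<'E'
from h import *
print(sensors.read_state()); print(env.grasp_offset)
for n in('scene','top','wrist'):
    c=snap(n,n+'0'); print(n,c['camera_matrix'],c['k1'],-np.array(c['R']).T@np.array(c['t']))
E
```

```text
pics
{'t': 0.0, 'qpos': array([ 1.03329189,  0.60012092, -0.00249275,  1.60014471,  0.00182626,
        0.94292516, -0.07978428]), 'qvel': array([ 0.00186043, -0.00066662,  0.00013354,  0.00050649,  0.0006082 ,
        0.00018827, -0.00163076]), 'effort': array([ 2.28583613e-04, -7.65057206e+01,  1.49788711e+00, -2.52352256e+01,
       -5.24252700e-02,  1.69621396e-02,  1.01184605e-04]), 'ee_pos': array([ 0.32210658, -0.64895114,  0.21775847]), 'tcp_rot': array([-3.14000722e+00,  1.95459174e-04,  4.60852590e-01]), 'contact_force': array([-0.53564919,  0.09453274, -0.49116085]), 'torque': array([-0.03287922,  0.01146113,  0.01421125]), 'width': 0.09283209839171108}
0.0188
scene [[374.23607378   0.         324.43719827]
 [  0.         374.23607378 199.4830001 ]
 [  0.           0.           1.        ]] -0.07397927594371667 [0.92757115 0.28415981 0.95037366]
top [[371.95370387   0.         315.4145937 ]
 [  0.         371.95370387 202.56040089]
 [  0.           0.           1.        ]] -0.04727338649771964 [0.44548478 0.01301512 1.19842908]
wrist [[335.31953839   0.         317.14547712]
 [  0.         335.31953839 205.18987192]
 [  0.           0.           1.        ]] 0.0038077348728924303 [ 0.39798149 -0.61371456  0.38413506]
```

View pics/scene0.png

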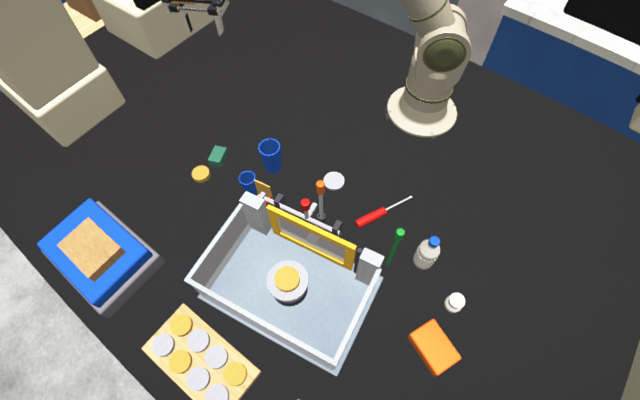

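View pics/top0.png

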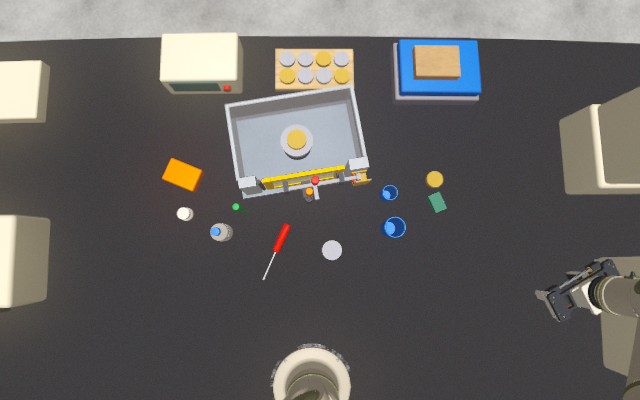

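View pics/wrist0.png

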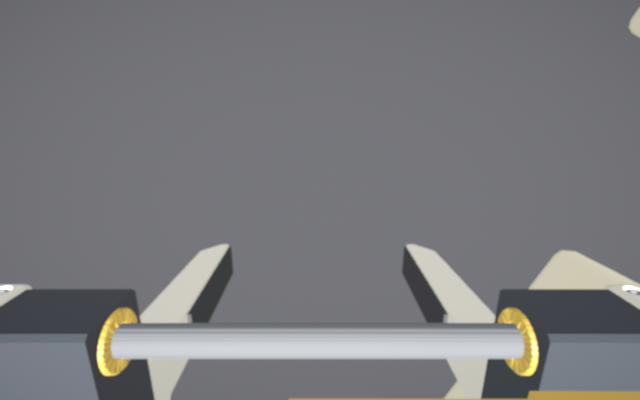

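The top view shows the gate across (240–360, 165–195). The pin's orange head is at about (309,192) and the red knob at (315,181). The two blue cups are at (395,228), the larger, and (390,193). A green-headed look-alike stands at (236,207). I'll enlarge to confirm.

```bash
python3 - <<'E'
from h import *
a=load('top0')['img'][145:255,220:450,::-1]; b=load('scene0')['img'][130:280,190:450,::-1]
a=cv2.resize(a,(790,378),interpolation=cv2.INTER_CUBIC); cv2.imwrite('pics/ctop.png',a)
cv2.imwrite('pics/csc.png',cv2.resize(b,(790,456),interpolation=cv2.INTER_CUBIC))
for n in('top0','scene0'):
    c=load(n);h=cv2.cvtColor(c['img'],cv2.COLOR_RGB2HSV)
    for nm,lo,hi in(('orange',(5,150,120),(16,255,255)),('red',(0,170,90),(4,255,255)),('red2',(174,170,90),(180,255,255)),('blue',(100,130,60),(118,255,255)),('yellow',(22,170,120),(32,255,255)),('green',(50,150,60),(75,255,255))):
        m=cv2.inRange(h,lo,hi);k,_,st,ce=cv2.connectedComponentsWithStats(m)
        print(n,nm,[(ce[i].round(1).tolist(),st[i].tolist()) for i in range(1,k) if st[i,4]>8])
E
```

```text
top0 orange [([181.0, 161.2], [176, 159, 11, 5, 11]), ([197.9, 180.9], [191, 169, 13, 23, 63]), ([166.0, 180.3], [162, 178, 9, 5, 9]), ([308.6, 194.2], [306, 193, 7, 3, 10])]
top0 red [([226.5, 87.2], [224, 86, 6, 4, 20]), ([314.6, 179.8], [311, 176, 8, 9, 35]), ([281.4, 237.3], [273, 223, 18, 30, 234])]
top0 red2 []
top0 blue [([440.1, 70.0], [397, 39, 85, 57, 2932]), ([388.6, 192.7], [380, 185, 18, 16, 235]), ([393.3, 227.0], [380, 216, 26, 22, 432]), ([215.2, 231.0], [211, 227, 9, 9, 61])]
top0 yellow [([301.2, 175.7], [262, 165, 83, 24, 490]), ([294.2, 183.5], [288, 182, 13, 4, 25])]
top0 green [([234.6, 206.3], [232, 203, 7, 7, 21])]
scene0 orange [([319.9, 187.2], [316, 180, 9, 15, 93]), ([430.3, 349.8], [408, 319, 54, 57, 399])]
scene0 red [([304.9, 203.8], [301, 198, 9, 13, 93]), ([370.1, 216.9], [355, 207, 32, 21, 288])]
scene0 red2 []
scene0 blue [([565.5, 74.2], [483, 16, 157, 126, 8995]), ([270.4, 154.1], [258, 138, 23, 35, 634]), ([247.5, 180.9], [238, 170, 19, 24, 313]), ([95.2, 252.9], [37, 198, 115, 109, 4245]), ([434.1, 240.8], [429, 236, 11, 11, 100])]
scene0 yellow [([275.0, 226.2], [273, 223, 5, 6, 12]), ([346.8, 252.1], [346, 250, 3, 5, 9]), ([348.0, 261.1], [346, 259, 5, 4, 9])]
scene0 green [([395.7, 242.2], [387, 229, 18, 35, 121])]
```

View pics/ctop.png

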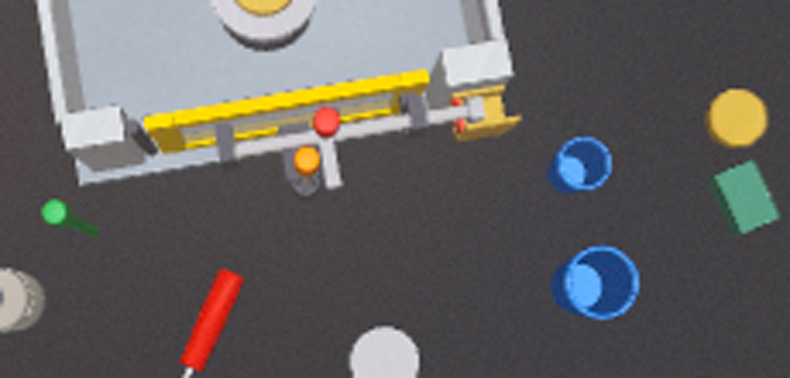

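View pics/csc.png

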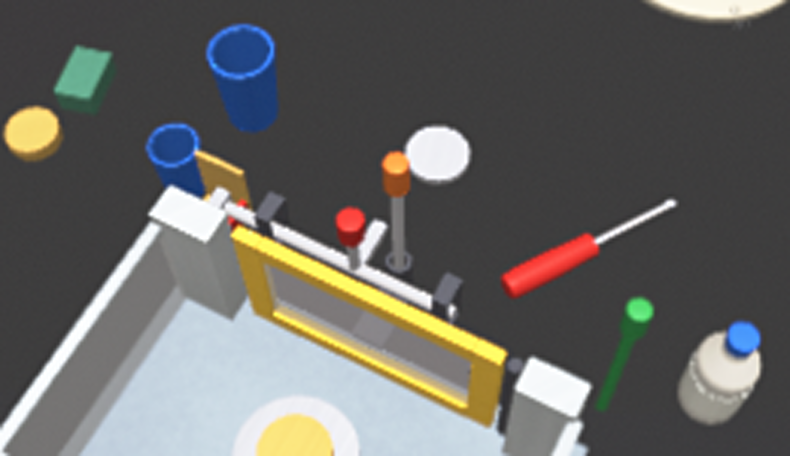

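Candidates for the pin are the orange head on bare steel at top (309,191) and the all-green one at (235,206). I choose the orange and steel one. For the cup, the rim at (395,227) is about 27 px across and the one at (390,193) about 18 px. I choose the first.

```bash
python3 - <<'E'
from h import *
t=load('top0');s=load('scene0')
print('head top z.253',plane(t,309.4,191.3,.253),'scene z.235',plane(s,319.9,187.2,.235))
print('tri head',tri([ray(t,309.2,192),ray(s,319.9,187.2)]))
print('knob top',plane(t,314.9,179.9,.205),'scene',plane(s,304.9,203.8,.191), tri([ray(t,314.9,180.2),ray(s,304.9,203.8)]))
# cup
for u in((395.3,227.1),): print('cup rim',plane(t,*u,.1))
for u,v in((382.6,227.1),(408,227.1),(395.3,216.5),(395.3,237.7)): print(plane(t,u,v,.1))
print('scene cup rim', plane(s,190+241*260/790,130+52*150/456,.1))
print('smallcup',plane(t,220+583*230/790,145+163*110/378,.08))
# yellow gate top line ends z=.16
for u,v in((147,120),(428,74),(152,136+14),(430,90)): print('gate',plane(t,220+u*230/790,145+v*110/378,.16))
for u,v in((237,232),(505,353)): print('gate sc',plane(s,190+u*260/790,130+v*150/456,.16))
E
```

```text
head top z.253 [0.57375171 0.00268572 0.253     ] scene z.235 [0.57487549 0.00233609 0.235     ]
tri head (array([0.57460137, 0.00266343, 0.23486566]), [np.float64(0.0004315292577039077), np.float64(0.0004315292577037925)])
knob top [ 0.61122006 -0.01305766  0.205     ] scene [ 0.61064501 -0.01530604  0.191     ] (array([ 0.6121938 , -0.01351535,  0.1949941 ]), [np.float64(0.00024387616702644847), np.float64(0.00024387616702652406)])
cup rim [ 0.48480244 -0.253104    0.1       ]
[ 0.48530491 -0.21503166  0.1       ]
[ 0.48428977 -0.29132347  0.1       ]
[ 0.51636332 -0.25419366  0.1       ]
[ 0.45341309 -0.25203881  0.1       ]
scene cup rim [ 0.4869093  -0.25035475  0.1       ]
smallcup [ 0.59146572 -0.24449828  0.08      ]
gate [0.62000719 0.13268299 0.16      ]
gate [ 0.6565055 -0.0992679  0.16     ]
gate [0.5951168  0.12853467 0.16      ]
gate [ 0.6430473  -0.10063323  0.16      ]
gate sc [ 0.65694559 -0.09495636  0.16      ]
gate sc [0.61472926 0.13548811 0.16      ]
```

```bash
cat >> h.py <<'E'
def delta(p0,r0,p1,r1):
    A=Ro.from_euler('xyz',r0);B=Ro.from_euler('xyz',r1)
    return (A.inv().apply(np.array(p1)-p0)*1000).round(1),np.degrees((A.inv()*B).as_rotvec()).round(2)
E
python3 - <<'E'
from h import *
p0=[.322,-.649,.219];r0=[np.pi,0,.461]
print(delta(p0,r0,[.54,-.06,.31],[np.pi,0,.18]))
print(delta(p0,r0,[.5745,.0025,.31],[np.pi,0,.18]))
E
```

```text
(array([ 457.3, -430.5,  -91. ]), array([ 0. , -0. , 16.1]))
(array([ 516. , -471.2,  -91. ]), array([ 0. , -0. , 16.1]))
```

Call:
{"op": "move_arm", "data": {
  "travel": [
    [20,-18,-40],
    [60,-56,-91],
    [105,-99,-91],
    [150,-141,-91],
    [195,-184,-91],
    [240,-226,-91],
    [285,-268,-91],
    [330,-311,-91],
    [375,-353,-91],
    [415,-390,-91]
  ],
  "angular": [
    [0,0,1],
    [0,0,3],
    [0,0,5],
    [0,0,7],
    [0,0,9],
    [0,0,11],
    [0,0,13],
    [0,0,15],
    [0,0,16.1],
    [0,0,16.1]
  ],
  "hand": 0,
  "grip_force": 25
}}

```text
t: 1.4
ee_pos: [0.521, -0.1134, 0.3097]
tcp_rot: [3.141, -0.0, 0.18]
contact_force: [0.2, -0.6, 0.1]
width: 0.0932
```

```bash
python3 - <<'E'
from h import *
snap('wrist','w1')
E
```

```text
(no output)
```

View pics/w1.png

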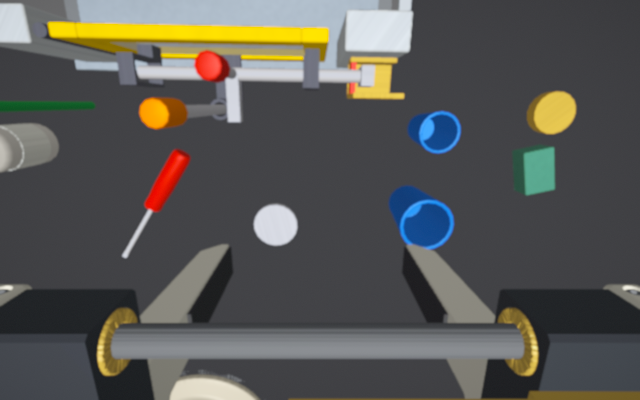

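The wrist view shows the pin head end at about (154,113), the knob at (210,66), the large cup rim at (427,224), and the gate's yellow edge running from (52,24) to (328,28).

```bash
python3 - <<'E'
from h import *
w=load('w1');h=cv2.cvtColor(w['img'],cv2.COLOR_RGB2HSV)
for nm,lo,hi in(('orange',(5,150,90),(16,255,255)),('red',(0,170,90),(4,255,255))):
    m=cv2.inRange(h,lo,hi);k,_,st,ce=cv2.connectedComponentsWithStats(m)
    print(nm,[(ce[i].round(1).tolist(),st[i].tolist()) for i in range(1,k) if st[i,4]>30])
print('head top',plane(w,154,113.5,.253),'knob top',plane(w,209,66,.205),'cup',plane(w,427,224,.1))
t=load('top0');s=load('scene0')
oc=[c for c in cv2.findContours(cv2.inRange(h,(5,150,90),(16,255,255)),0,1)[0] if cv2.contourArea(c)>300][0]
rc=[c for c in cv2.findContours(cv2.inRange(h,(0,170,90),(4,255,255)),0,1)[0] if cv2.contourArea(c)>300 and c[:,0,1].mean()<90][0]
for n,cc in(('o',oc),('r',rc)):
    M=cv2.moments(cc);print(n,M['m10']/M['m00'],M['m01']/M['m00'])
M=cv2.moments(oc);hd=ray(w,M['m10']/M['m00'],M['m01']/M['m00'])
print(tri([hd,ray(t,309.2,192),ray(s,319.9,187.2)]))
M=cv2.moments(rc);kn=ray(w,M['m10']/M['m00'],M['m01']/M['m00'])
print(tri([kn,ray(t,314.9,180.2),ray(s,304.9,203.8)]))
a=plane(w,52,24,.16);b=plane(w,328,28,.16);print(a,b,np.arctan2(-(a-b)[0],(a-b)[1]))
cv2.imwrite('pics/cw1.png',cv2.resize(w['img'][0:140,20:420,::-1],(800,280),interpolation=cv2.INTER_CUBIC))
E
```

```text
orange [([204.9, 53.1], [195, 50, 25, 9, 47]), ([352.0, 89.2], [349, 84, 7, 11, 34]), ([171.4, 111.9], [139, 97, 48, 33, 591])]
red [([211.4, 66.5], [195, 51, 34, 31, 751]), ([167.0, 179.7], [145, 149, 45, 63, 1248])]
head top [0.57826646 0.00194323 0.253     ] knob top [ 0.61481974 -0.015346    0.205     ] cup [ 0.49080285 -0.25354923  0.1       ]
o 162.03139997257642 112.39942410530645
r 211.44176706827307 66.49728325064964
(array([0.57603674, 0.00336758, 0.2367038 ]), [np.float64(0.002176034933874447), np.float64(0.0019203886873365057), np.float64(0.0004104857462180936)])
(array([ 0.61325444, -0.01367566,  0.19514969]), [np.float64(0.002008403858913433), np.float64(0.001257871618836246), np.float64(0.0008188894624743076)])
[0.62552847 0.13146163 0.16      ] [ 0.66464229 -0.09795635  0.16      ] 0.168867835073752
```

View pics/cw1.png

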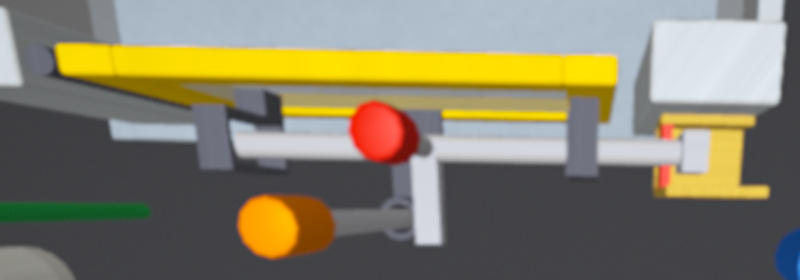

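Call:
{"op": "move_arm", "data": {
  "travel": [
    [25,-35,0],
    [50,-70,0],
    [68,-96,0],
    [75.7,-106,0],
    [75.7,-106,20],
    [75.7,-106,45],
    [75.7,-106,70],
    [75.7,-106,88],
    [75.7,-106,94],
    [75.7,-106,94]
  ],
  "angular": [
    [0,0,0],
    [0,0,0],
    [0,0,0],
    [0,0,0],
    [0,0,0],
    [0,0,0],
    [0,0,0],
    [0,0,0],
    [0,0,0],
    [0,0,0]
  ]
}}

```text
t: 2.7
ee_pos: [0.5761, 0.0016, 0.2156]
tcp_rot: [3.141, 0.001, 0.179]
contact_force: [0.3, -0.5, -0.0]
width: 0.0934
```

```bash
python3 - <<'E'
from h import *
snap('wrist','w2')
E
```

```text
(no output)
```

View pics/w2.png

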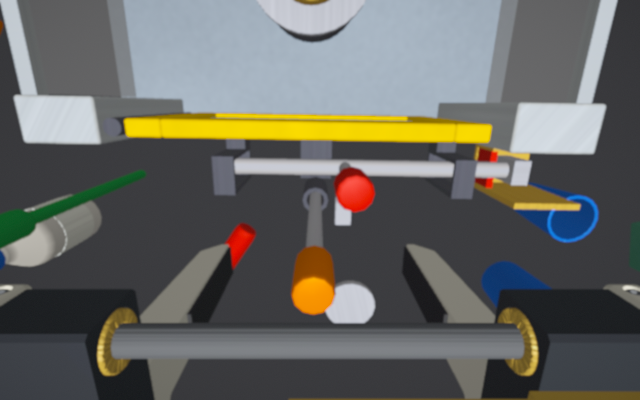

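The head is centred between the fingers at (313,280), so I close the gripper.

Call:
{"op": "move_arm", "data": {
  "travel": [
    [0,0,0],
    [0,0,0],
    [0,0,0],
    [0,0,0],
    [0,0,0],
    [0,0,0],
    [0,0,0],
    [0,0,0],
    [0,0,0],
    [0,0,0]
  ],
  "angular": [
    [0,0,0],
    [0,0,0],
    [0,0,0],
    [0,0,0],
    [0,0,0],
    [0,0,0],
    [0,0,0],
    [0,0,0],
    [0,0,0],
    [0,0,0]
  ],
  "hand": 255,
  "grip_force": 25
}}

```text
t: 4.0
ee_pos: [0.5762, 0.0024, 0.2156]
tcp_rot: [-3.141, 0.0, 0.18]
contact_force: [-0.1, 0.3, -0.4]
width: 0.0194
```

Call:
{"op": "move_arm", "data": {
  "travel": [
    [0,0,-6],
    [0,0,-16],
    [0,0,-28],
    [0,0,-40],
    [0,0,-52],
    [0,0,-66],
    [0,0,-80],
    [0,0,-94],
    [0,0,-105],
    [0,0,-110]
  ],
  "angular": [
    [0,0,0],
    [0,0,0],
    [0,0,0],
    [0,0,0],
    [0,0,0],
    [0,0,0],
    [0,0,0],
    [0,0,0],
    [0,0,0],
    [0,0,0]
  ]
}}

```text
t: 5.25
ee_pos: [0.5764, 0.0023, 0.3264]
tcp_rot: [3.141, -0.001, 0.18]
contact_force: [-0.0, -0.9, -1.0]
width: 0.0197
```

```bash
python3 - <<'E'
from h import *
print(sensors.read_state()['contact_force'])
snap('scene','s3');snap('top','t3')
w=load('s3');cv2.imwrite('pics/cs3.png',cv2.resize(w['img'][60:280,190:450,::-1],None,fx=2.7,fy=2.7,interpolation=cv2.INTER_CUBIC))
E
```

```text
[-0.04161402 -0.93786823 -1.01586009]
```

View pics/cs3.png

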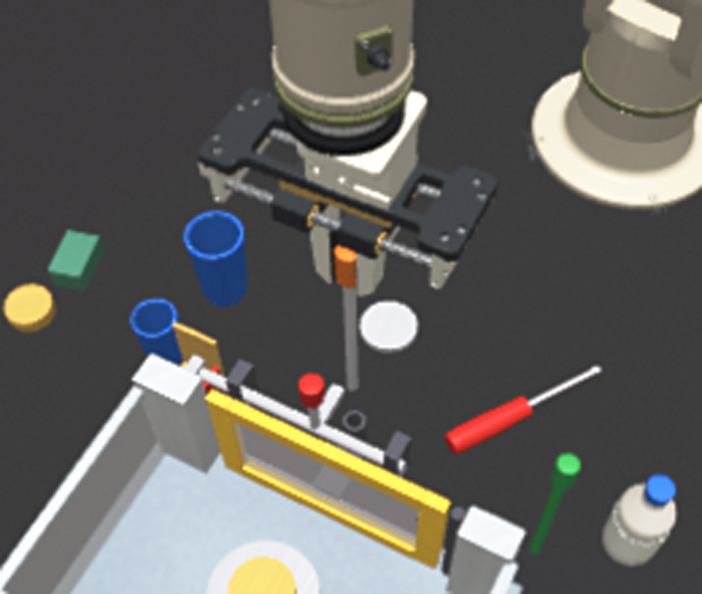

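Call:
{"op": "move_arm", "data": {
  "travel": [
    [-10,15,0],
    [-28,48,0],
    [-48,85,0],
    [-68,121,0],
    [-88,157,0],
    [-107,190,0],
    [-122,216,0],
    [-130,230,0],
    [-132.7,235,0],
    [-132.7,235,0]
  ],
  "angular": [
    [0,0,0],
    [0,0,0],
    [0,0,0],
    [0,0,0],
    [0,0,0],
    [0,0,0],
    [0,0,0],
    [0,0,0],
    [0,0,0],
    [0,0,0]
  ]
}}

```text
t: 6.6
ee_pos: [0.4877, -0.2522, 0.3254]
tcp_rot: [-3.141, 0.0, 0.18]
contact_force: [-0.3, 0.0, -1.2]
width: 0.0196
```

```bash
python3 - <<'E'
from h import *
s=sensors.read_state();print(s['ee_pos'])
snap('scene','s4');snap('top','t4');snap('wrist','w4')
w=load('s4');cv2.imwrite('pics/cs4.png',cv2.resize(w['img'][60:260,150:410,::-1],None,fx=2.7,fy=2.7,interpolation=cv2.INTER_CUBIC))
E
```

```text
[ 0.48773427 -0.252166    0.32542658]
```

View pics/cs4.png

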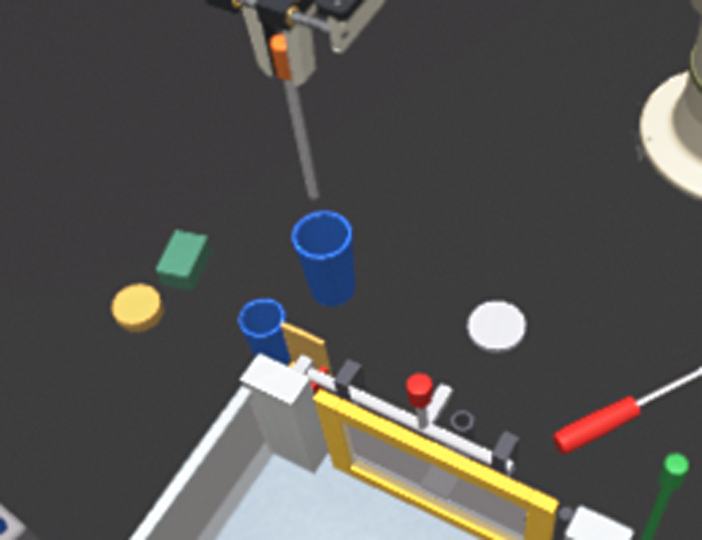

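View pics/w4.png

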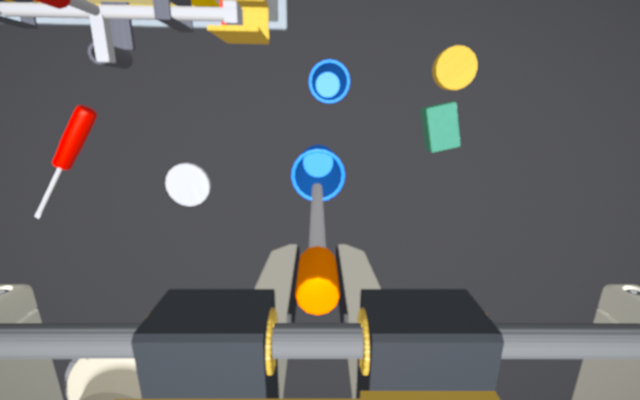

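```bash
python3 - <<'E'
from h import *
s=load('s4');w=load('w4')
print(tri([ray(s,150+313/2.7,60+196/2.7),ray(w,317.5,187)]))
print(plane(w,318,174,.1),plane(s,150+322/2.7,60+235/2.7,.1))
E
```

```text
(array([ 0.48909483, -0.25196902,  0.16330829]), [np.float64(0.0017568050739065258), np.float64(0.0017568050739065492)])
[ 0.4909921  -0.25330178  0.1       ] [ 0.4868203  -0.25065276  0.1       ]
```

Call:
{"op": "move_arm", "data": {
  "travel": [
    [0,0,10],
    [0,0,28],
    [0,0,48],
    [0,0,68],
    [0,0,88],
    [0,0,108],
    [0,0,126],
    [0,0,140],
    [0,0,149],
    [0,0,153]
  ],
  "angular": [
    [0,0,0],
    [0,0,0],
    [0,0,0],
    [0,0,0],
    [0,0,0],
    [0,0,0],
    [0,0,0],
    [0,0,0],
    [0,0,0],
    [0,0,0]
  ]
}}

```text
t: 8.0
ee_pos: [0.4877, -0.2525, 0.1722]
tcp_rot: [-3.141, 0.0, 0.18]
contact_force: [0.1, -1.1, -1.9]
width: 0.0196
```

Call:
{"op": "move_arm", "data": {
  "travel": [
    [0,0,1.5],
    [0,0,3],
    [0,0,4],
    [0,0,4.5],
    [0,0,5],
    [0,0,5],
    [0,0,5],
    [0,0,5],
    [0,0,5],
    [0,0,5]
  ],
  "angular": [
    [0,0,0],
    [0,0,0],
    [0,0,0],
    [0,0,0],
    [0,0,0],
    [0,0,0],
    [0,0,0],
    [0,0,0],
    [0,0,0],
    [0,0,0]
  ]
}}

```text
t: 9.25
ee_pos: [0.4877, -0.2526, 0.1676]
tcp_rot: [3.142, -0.0, 0.18]
contact_force: [0.2, -0.1, -1.7]
width: 0.0196
```

Call:
{"op": "move_arm", "data": {
  "travel": [
    [0,0,0.5],
    [0,0,0.5],
    [0,0,0.5],
    [0,0,0.5],
    [0,0,0.5],
    [0,0,0.5],
    [0,0,0.5],
    [0,0,0.5],
    [0,0,0.5],
    [0,0,0.5]
  ],
  "angular": [
    [0,0,0],
    [0,0,0],
    [0,0,0],
    [0,0,0],
    [0,0,0],
    [0,0,0],
    [0,0,0],
    [0,0,0],
    [0,0,0],
    [0,0,0]
  ],
  "hand": 0
}}

```text
t: 10.5
ee_pos: [0.4876, -0.2526, 0.1671]
tcp_rot: [3.142, 0.0, 0.18]
contact_force: [1.3, 0.8, 0.3]
width: 0.0929
```

```bash
python3 - <<'E'
from h import *
s=sensors.read_state();print(s['ee_pos'],s['width'])
snap('scene','s5');snap('wrist','w5')
w=load('s5');cv2.imwrite('pics/cs5.png',cv2.resize(w['img'][60:260,150:410,::-1],None,fx=2.7,fy=2.7,interpolation=cv2.INTER_CUBIC))
E
```

```text
[ 0.48763832 -0.2526447   0.16710065] 0.09294489240528685
```

View pics/cs5.png

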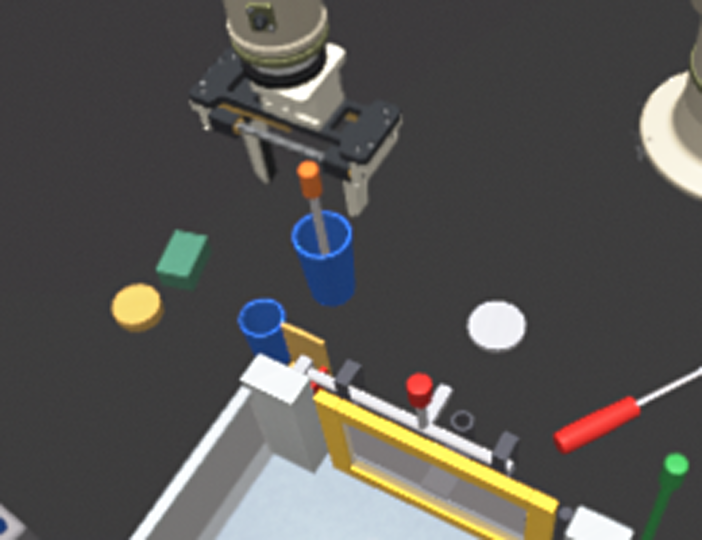

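View pics/w5.png

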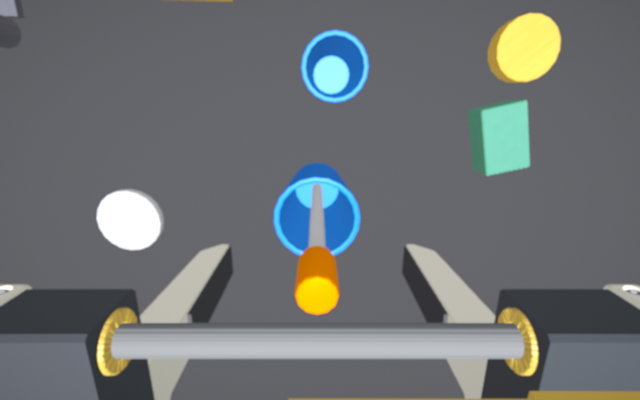

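Call:
{"op": "move_arm", "data": {
  "travel": [
    [0,0,-25],
    [0,0,-60],
    [0,0,-95],
    [20,-26,-100],
    [55,-70,-100],
    [90,-114,-100],
    [122,-155,-100],
    [148,-188,-100],
    [162,-206,-100],
    [166.6,-212,-100]
  ],
  "angular": [
    [0,0,0],
    [0,0,0],
    [0,0,0],
    [0,0,0],
    [0,0,0],
    [0,0,0],
    [0,0,0],
    [0,0,0],
    [0,0,0],
    [0,0,0]
  ]
}}

```text
t: 11.85
ee_pos: [0.6138, -0.0137, 0.2669]
tcp_rot: [3.142, 0.0, 0.181]
contact_force: [-0.2, -0.6, -0.3]
width: 0.093
```

```bash
python3 - <<'E'
from h import *
s=sensors.read_state();print(s['ee_pos'],s['width'])
snap('scene','s6');snap('wrist','w6');snap('top','t6')
w=load('s6');cv2.imwrite('pics/cs6.png',cv2.resize(w['img'][60:260,150:410,::-1],None,fx=2.7,fy=2.7,interpolation=cv2.INTER_CUBIC))
E
```

```text
[ 0.61379181 -0.01365029  0.26686868] 0.09299544371264161
```

View pics/cs6.png

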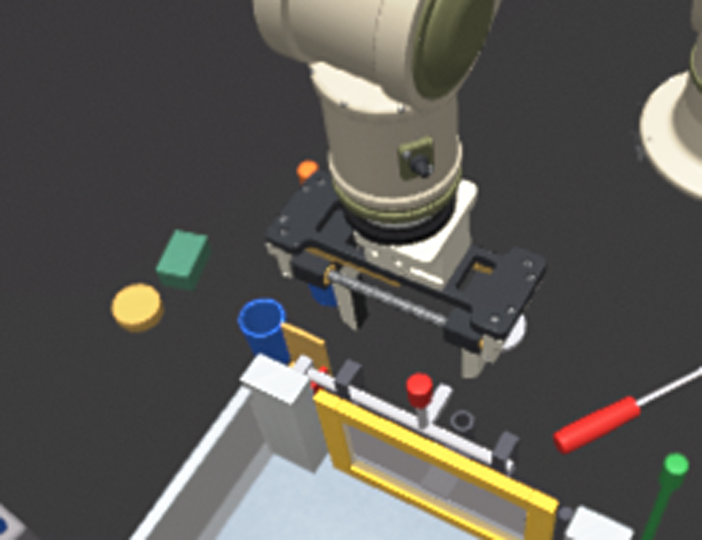

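View pics/w6.png

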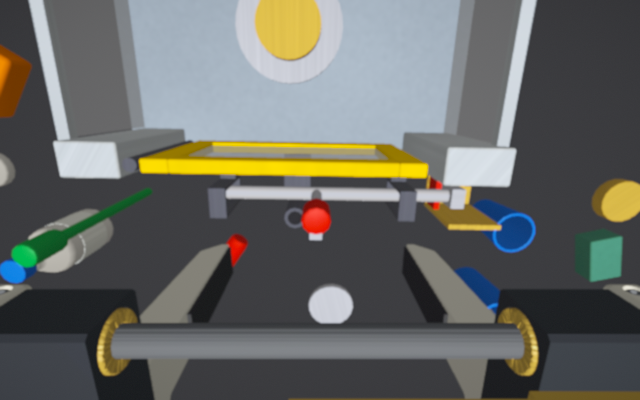

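Call:
{"op": "move_arm", "data": {
  "travel": [
    [0,0,8],
    [0,0,22],
    [0,0,38],
    [0,0,54],
    [0,0,70],
    [0,0,82],
    [0,0,90],
    [0,0,94],
    [0,0,94],
    [0,0,94]
  ],
  "angular": [
    [0,0,0],
    [0,0,0],
    [0,0,0],
    [0,0,0],
    [0,0,0],
    [0,0,0],
    [0,0,0],
    [0,0,0],
    [0,0,0],
    [0,0,0]
  ]
}}

```text
t: 13.25
ee_pos: [0.6139, -0.0143, 0.1735]
tcp_rot: [3.141, -0.001, 0.18]
contact_force: [0.1, -0.7, 0.1]
width: 0.0932
```

```bash
python3 - <<'E'
from h import *
s=sensors.read_state();print(s['ee_pos'],s['contact_force'])
snap('wrist','w7')
E
```

```text
[ 0.61391501 -0.01426052  0.17354341] [ 0.06626557 -0.7292692   0.12259196]
```

View pics/w7.png

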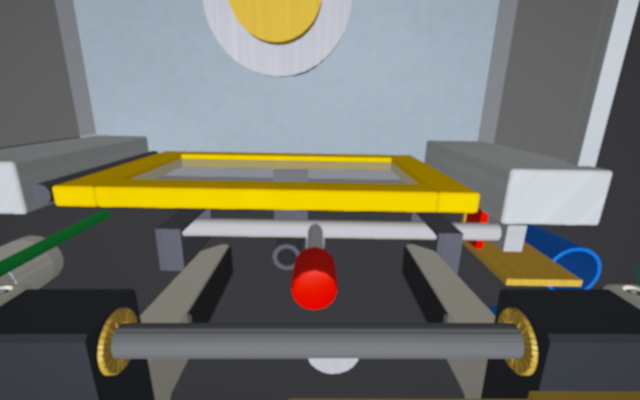

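Call:
{"op": "move_arm", "data": {
  "travel": [
    [0,0,0],
    [0,0,0],
    [0,0,0],
    [0,0,0],
    [0,0,0],
    [0,0,0],
    [0,0,0],
    [0,0,0],
    [0,0,0],
    [0,0,0]
  ],
  "angular": [
    [0,0,0],
    [0,0,0],
    [0,0,0],
    [0,0,0],
    [0,0,0],
    [0,0,0],
    [0,0,0],
    [0,0,0],
    [0,0,0],
    [0,0,0]
  ],
  "hand": 255,
  "grip_force": 35
}}

```text
t: 14.55
ee_pos: [0.6136, -0.0141, 0.1731]
tcp_rot: [-3.141, 0.0, 0.18]
contact_force: [-0.4, 0.3, 0.6]
width: 0.0215
```

Gripped at 21.5 mm. Next I lift 18 mm.

Call:
{"op": "move_arm", "data": {
  "travel": [
    [0,0,-2],
    [0,0,-5],
    [0,0,-8],
    [0,0,-11],
    [0,0,-14],
    [0,0,-16],
    [0,0,-18],
    [0,0,-18],
    [0,0,-18],
    [0,0,-18]
  ],
  "angular": [
    [0,0,0],
    [0,0,0],
    [0,0,0],
    [0,0,0],
    [0,0,0],
    [0,0,0],
    [0,0,0],
    [0,0,0],
    [0,0,0],
    [0,0,0]
  ]
}}

```text
t: 15.8
ee_pos: [0.6136, -0.0143, 0.191]
tcp_rot: [3.142, 0.0, 0.18]
contact_force: [-0.0, 1.4, -4.3]
width: 0.0207
```

```bash
python3 - <<'E'
from h import *
s=sensors.read_state();print(s['ee_pos'],s['contact_force'])
snap('wrist','w8')
E
```

```text
[ 0.6136048  -0.01430212  0.19098965] [-0.00909379  1.41595103 -4.28223807]
```

View pics/w8.png

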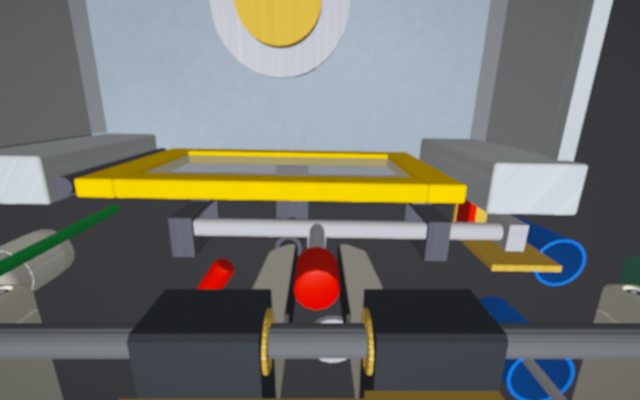

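The bolt rises with the knob, about 4.3 N on the wrist. Now I draw it, keeping it lifted.

Call:
{"op": "move_arm", "data": {
  "travel": [
    [0,-2,-18],
    [0,-5,-18],
    [0,-8,-18],
    [0,-11,-18],
    [0,-14,-18],
    [0,-17,-18],
    [0,-20,-18],
    [0,-22,-18],
    [0,-24,-18],
    [0,-24,-18]
  ],
  "angular": [
    [0,0,0],
    [0,0,0],
    [0,0,0],
    [0,0,0],
    [0,0,0],
    [0,0,0],
    [0,0,0],
    [0,0,0],
    [0,0,0],
    [0,0,0]
  ]
}}

```text
t: 17.1
ee_pos: [0.6094, 0.0097, 0.2091]
tcp_rot: [-3.141, -0.0, 0.18]
contact_force: [0.7, 0.5, -3.7]
width: 0.0213
```

I mis-stated the rows. They are relative to this call's start, so the lift became about 36 mm rather than 18. The wrist force stayed at 3.7 N, so nothing was wrenched. Checking the view.

```bash
python3 - <<'E'
from h import *
s=sensors.read_state();print(s['ee_pos'],s['contact_force'],s['torque'])
snap('wrist','w9')
E
```

```text
[0.60939726 0.00973191 0.20908935] [ 0.72221449  0.54552749 -3.66795377] [ 0.30389646 -0.11487786 -0.08782862]
```

View pics/w9.png

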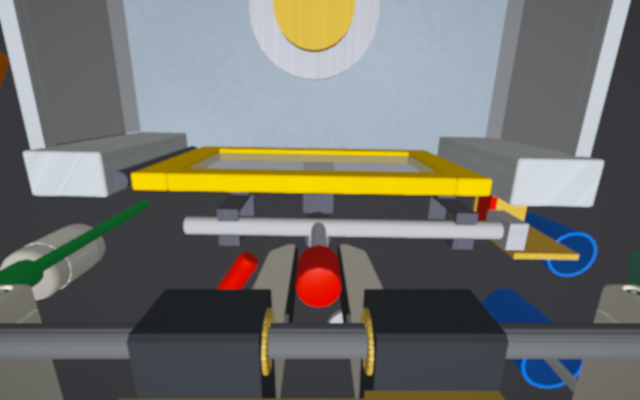

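The knob is still held squarely at (319,275), and the bolt has moved along with its claw at (515,236). I ease down to a comfortable lift and draw on to about 40 mm.

Call:
{"op": "move_arm", "data": {
  "travel": [
    [0,0,4],
    [0,-2,8],
    [0,-4,12],
    [0,-6,15],
    [0,-8,17],
    [0,-10,17],
    [0,-12,17],
    [0,-14,17],
    [0,-16,17],
    [0,-16,17]
  ],
  "angular": [
    [0,0,0],
    [0,0,0],
    [0,0,0],
    [0,0,0],
    [0,0,0],
    [0,0,0],
    [0,0,0],
    [0,0,0],
    [0,0,0],
    [0,0,0]
  ]
}}

```text
t: 18.4
ee_pos: [0.6066, 0.0255, 0.1922]
tcp_rot: [-3.141, -0.0, 0.18]
contact_force: [1.6, -0.3, -2.8]
width: 0.0214
```

```bash
python3 - <<'E'
from h import *
s=sensors.read_state();print(s['ee_pos'],s['contact_force'],s['torque'])
snap('wrist','w10')
E
```

```text
[0.6065759  0.02554346 0.19221552] [ 1.63461202 -0.3078913  -2.77083051] [ 0.42642679 -0.4059803  -0.11938452]
```

View pics/w10.png

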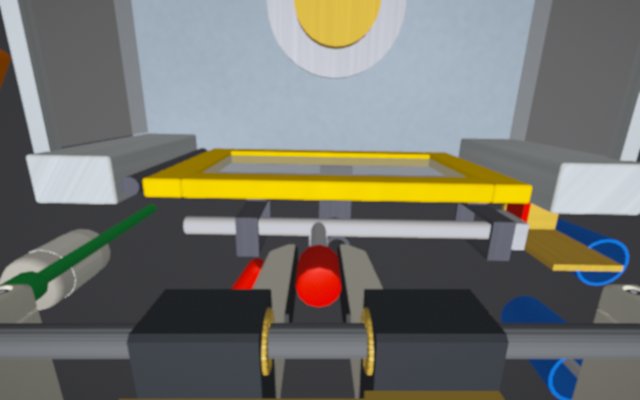

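Bolt drawn about 40 mm and clear. I pull the gate open along its arc, turning the tool with it, in two steps.

Call:
{"op": "move_arm", "data": {
  "travel": [
    [-2,-0.6,0],
    [-4.5,-1.3,0],
    [-7,-2.1,0],
    [-10,-3.1,0],
    [-13,-4.2,0],
    [-16,-5.4,0],
    [-19,-6.7,0],
    [-21.5,-7.9,0],
    [-22.2,-8.2,0],
    [-22.2,-8.2,0]
  ],
  "angular": [
    [0,0,1],
    [0,0,2.3],
    [0,0,3.6],
    [0,0,5.1],
    [0,0,6.6],
    [0,0,8.2],
    [0,0,9.8],
    [0,0,11.1],
    [0,0,11.5],
    [0,0,11.5]
  ]
}}

```text
t: 19.7
ee_pos: [0.5831, 0.0292, 0.1921]
tcp_rot: [3.141, 0.0, -0.021]
contact_force: [3.5, 0.9, -3.8]
width: 0.0215
```

```bash
python3 - <<'E'
from h import *
s=sensors.read_state();print(s['ee_pos'],s['tcp_rot'],s['contact_force'],s['torque'])
snap('wrist','w11');snap('top','t11')
cv2.imwrite('pics/ct11.png',cv2.resize(load('t11')['img'][145:255,220:450,::-1],(790,378),interpolation=cv2.INTER_CUBIC))
E
```

```text
[0.5831273  0.0291886  0.19210093] [ 3.14149298e+00  1.09016639e-04 -2.07517706e-02] [ 3.54916855  0.91357571 -3.79430247] [ 0.5340082  -0.83554311 -0.04764804]
```

View pics/w11.png

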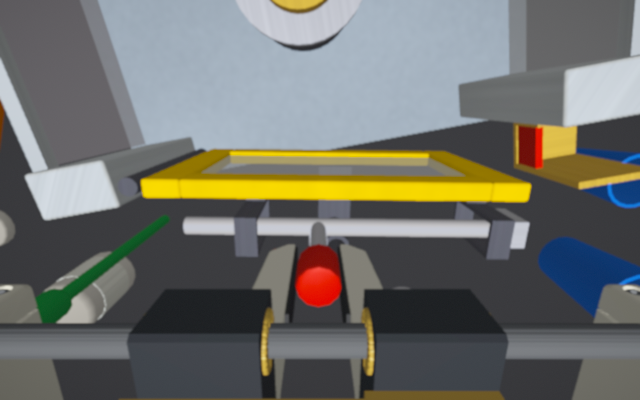

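View pics/ct11.png

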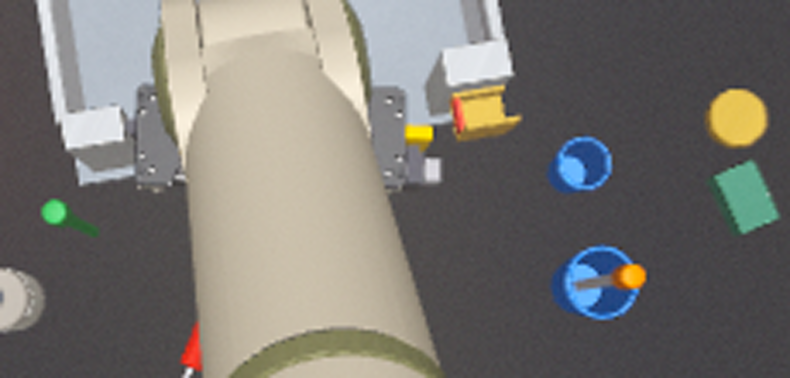

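The pin leans in the cup with its head at (628,277) in the crop, and the gate has moved about 0.2 rad with the knob. I continue to about 0.32 rad.

Call:
{"op": "move_arm", "data": {
  "travel": [
    [-1.5,-0.5,0],
    [-3.5,-1.1,0],
    [-6,-1.9,0],
    [-8.5,-2.7,0],
    [-11,-3.5,0],
    [-13,-4.2,0],
    [-14,-4.6,0],
    [-14,-4.6,0],
    [-14,-4.6,0],
    [-14,-4.6,0]
  ],
  "angular": [
    [0,0,0.7],
    [0,0,1.8],
    [0,0,3.1],
    [0,0,4.3],
    [0,0,5.6],
    [0,0,6.6],
    [0,0,7.1],
    [0,0,7.1],
    [0,0,7.1],
    [0,0,7.1]
  ]
}}

```text
t: 21.05
ee_pos: [0.5693, 0.034, 0.1921]
tcp_rot: [3.142, 0.0, -0.145]
contact_force: [3.1, 0.8, -3.6]
width: 0.0216
```

```bash
python3 - <<'E'
from h import *
s=sensors.read_state();print(s['ee_pos'],s['tcp_rot'],s['contact_force'],s['torque'])
snap('wrist','w12');snap('top','t12');snap('scene','s12')
cv2.imwrite('pics/ct12.png',cv2.resize(load('t12')['img'][145:255,220:450,::-1],(790,378),interpolation=cv2.INTER_CUBIC))
E
```

```text
[0.56933488 0.03402681 0.19209515] [ 3.14157669e+00  3.53500053e-05 -1.44818559e-01] [ 3.09475961  0.77735803 -3.6039596 ] [ 0.53835134 -0.96079395  0.03287333]
```

View pics/w12.png

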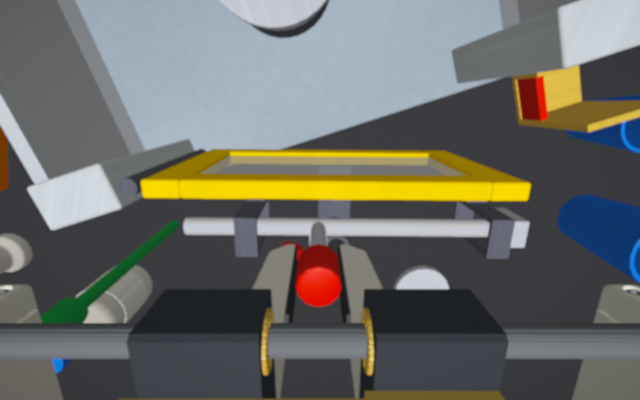

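View pics/ct12.png

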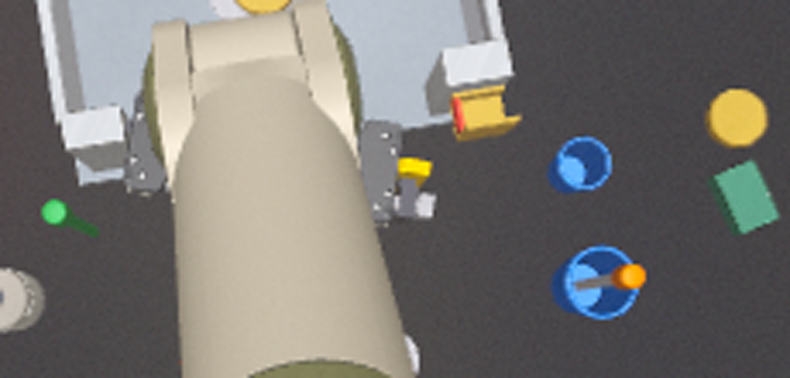

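View pics/s12.png

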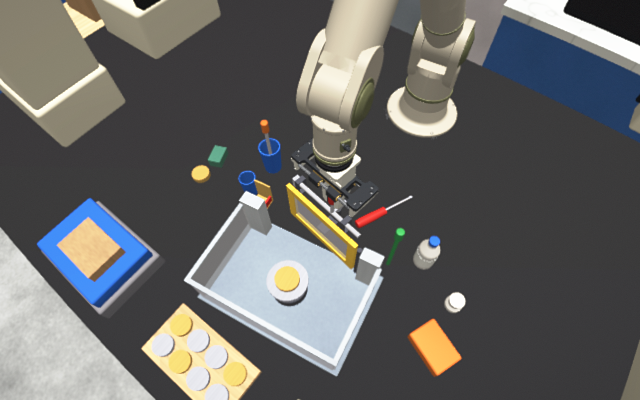

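```bash
python3 - <<'E'
from h import *
t=load('top0');w=load('w12');w1=load('w1');w10=load('w10')
f=lambda u,v:plane(t,220+u*230/790,145+v*110/378,.16)
print('top chord, back corner',f(428,74),f(432,162),np.linalg.norm(f(428,74)-f(432,162)))
print('wrist',plane(w10,528,185,.16),plane(w,528,184,.16),np.linalg.norm(plane(w10,528,185,.16)-plane(w,528,184,.16)))
print('hinge end',plane(w10,145,180,.16),plane(w,143,180,.16))
# gate angle in wrist views
for c,a,b in((w10,(147,195),(527,201)),(w,(145,194),(528,200))):
    d=plane(c,*a,.16)-plane(c,*b,.16);print(np.arctan2(-d[0],d[1]))
s=load('s12');cv2.imwrite('pics/cs12.png',cv2.resize(s['img'][110:280,190:450,::-1],None,fx=3,fy=3,interpolation=cv2.INTER_CUBIC))
st=sensors.read_state();print(st['t'],abs(st['qvel']).max())
E
```

```text
top chord, back corner [ 0.6565055 -0.0992679  0.16     ] [ 0.58300389 -0.10097541  0.16      ] 0.07352144047116638
wrist [ 0.66515899 -0.09524862  0.16      ] [ 0.58734082 -0.09843255  0.16      ] 0.07788328585195357
hinge end [0.62644999 0.13363866 0.16      ] [0.6232849  0.13185908 0.16      ]
0.16454389542120296
-0.16044070165047794
21.2 0.0015009042228513521
```

View pics/cs12.png

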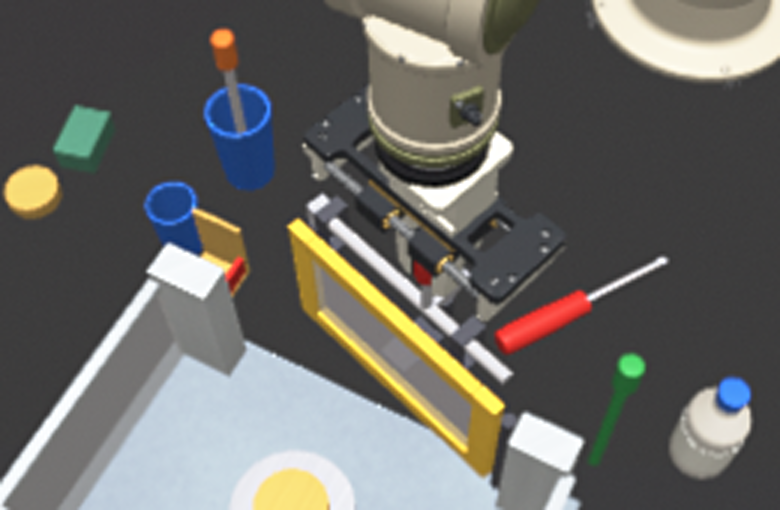

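The wrist view gives a gate angle of 0.325 rad, the free edge 74–78 mm out, and the arm at rest. The pin stands in the larger cup and the bystanders haven't visibly moved. I hand in.

```bash
python3 - <<'E'
from h import *
print(order.hand_in())
E
```

```text
the job is handed in; nothing more can be done
None
```

I finished the job and handed it in at about 21 s. The orange-headed pin is released and standing, slightly leaning, in the larger blue cup. The bolt is lifted and drawn about 40 mm, and the gate is held ajar by its knob.

**Last checks:**
- **Gate opening:** the wrist camera gave 0.325 rad, which puts the free edge about 80 mm out. Direct readings of the free edge gave 78 mm (wrist) and 74 mm (top). The top reading is the outlier, at a resolution of about 3 mm per pixel.
- **Arm:** it was at rest, and the wrist readings after each move stayed around 5 N or less.
- **Other things on the bench:** by eye, none had moved in the last scene picture; I did not measure them.

**One slip:** while drawing the bolt I raised it about 36 mm, against the 18 mm I intended and the 35 mm end of its travel. The wrist read only 3.7 N after that move, so nothing was wrenched. I brought the lift back to about 18 mm before opening the gate.

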